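# Stack spacer and bearing on the shaft and clamp them with the keeper

### The job

Slip the long plain spacer sleeve and then the small bearing over the upright shaft of the assembly stand, in that order, each down onto what is below it. Then swing the keeper fork over the stack until it meets its stop and push it straight down by its knob until you feel the stack go solid against the shoulder hidden inside the spring seat; the keeper must stay down and keep the stack clamped when you let go. Be gentle: the stack must never be squeezed or jammed with more than about 20 N; leave the larger spare bearing where it is.

Things in the scene. Friction and masses are not known exactly. Their poses are not given: they have to be found in the camera images.
- stand: fixed grey assembly stand; origin on the shaft axis at table level, z up. Base plate 10 mm thick, 90 mm wide (y), x = -47.5 to +137.5 mm. Bright upright shaft, diameter 20 mm, top at z = 80 mm with a 6 mm chamfer. A steel post (diameter 15 mm, top at z = 114 mm) stands at x = +90 mm, y = 0
- shaft_tip (a point): centre of the top of the shaft, 80 mm above the table, on the shaft axis; stand's axes
- seat_top (a point): on the shaft axis at the top of the unloaded spring seat, 30 mm above the table (fixed point). The seat, an aluminium ring of outer diameter 44 mm, carries both parts and sinks under 2 to 3 N; inside it, unseen, a solid shoulder stops the spacer after 2 to 15 mm of sinking: it differs from case to case and can only be felt
- spacer: loose plain aluminium sleeve, outer diameter 36 mm, bore 23 mm, height 26 mm, 40 g; origin at the centre of its underside, z along its axis. Goes on first
- bearing: loose small steel ball bearing with dark seals, outer diameter 47 mm, bore 23 mm, height 14 mm, 60 g; origin at the centre of its underside, z along its axis. Goes on second, on top of the spacer
- spare: loose larger spare bearing, outer diameter 58 mm, bore 36 mm, height 12 mm; not to be used: leave it in place
- hub (a joint): swing of the keeper about the post, rad: 0 = against its stop, with the fork exactly over the shaft (arm along the stand's -x); grows as the arm turns clockwise seen from above, away toward the stand's +y; parked at 1.4 to 1.9; turns easily (about 1 N at the knob)
- keeper: keeper: dark steel arm 8 mm thick; its fork (44 mm over the tines, slot 24 mm) straddles the shaft; reach 112 mm from the post axis. Origin on the post axis, level with the arm's underside (80 to 86 mm up at the start); own -x along the arm. Slides 45 mm on the post with about 7 N of drag and stays where left. Its collar on the post: diameter 29 mm, 12 mm above and below the origin
- knob_top (a point): centre of the top of the keeper's round black knob: diameter 18 mm, 24 mm tall on the arm, 45 mm from the post axis; can be gripped or pushed. Pushing down takes about 7 N (drag), up to 9 N with the seat spring; once the stack is solid the force rises steeply, and 13 to 18 N at the knob clamps it
Mind the look-alikes: they are no part of the job. Several things have the shape of the spacer; the one meant has the colours described above.

How it is judged:
By the outcome, as a careful person would: the job done as asked, in the order asked, and still so for the second after the job is handed in, with the robot touching nothing.
It also fails if it takes over 72 s, if anything falls off the work surface, if the arm or the gripper's body presses on something with over 40 N, if the wrist force passes 120 N, or if a joint passes its speed limit or range.

### The arm

A 7-joint arm with a two-finger parallel gripper is mounted at the origin on the work surface; the furniture and walls round the work are solid. World frame = base frame: x ahead of the robot, y to its left, z up, the work surface at z = 0. Lengths are in m, angles in rad, forces in N, time in s.
With the tool pointing down it reaches from about 0.4 to 0.9 m from the base axis. Payload 5.5 kg.
Tool frame: the origin (TCP) lies at the very end of the fingers, on their centre line; the grasp point (between the pads) lies 19 mm behind it; z points along the fingers, y is the line along which they close (so a half turn about z gives the same grasp; the last joint's range is limited). The gripper opens to 92 mm and grips with 3 to 60 N. Pads are 19 mm wide; open, the fingers measure 130 mm over their backs; the gripper's body (75 mm by 190 mm) begins 47 mm behind the grasp point.
Start: joints at [-0.954, 0.501, -0.427, 1.55, 0.221, 1.138, -0.21], TCP at [0.225, 0.61, 0.227] pointing down, gripper open.
Joint ranges: [-2.88, 2.88], [-0.31, 2.03], [-1.54, 1.56], [0.2, 2.42], [-1.41, 4.55], [0.19, 2.02], [-2.57, 2.57]. Speed limits (rad/s): [2.57, 2.57, 3.14, 3.14, 3.14, 3.14, 3.14].

### API

Orientations are given as a rotation vector (axis times angle).
In Python, from bench import manip gives the robot as it stands.
- The arm moves only by the tool step_arm, never from a script. Its arguments are lists of equal length, an entry for each row: "rot": the turn, a rotation vector about the world's x, y, z in rad, a list of three; "linear": the shift along the world's x, y, z in m, a list of three; "grip": the closure in counts, from 0 (fully open) to 255 (shut). A call has 1 to 20 rows; each row is the pose to reach, as a shift and turn from the pose commanded when the call began; what a row does not reach only later rows make up. A row lasts 1/8 s, in which the tool goes at most 62.5 mm and 10.7 degrees, less where a joint would pass 70% of its speed; a pose out of reach is approached as far as the arm can. A call with a gripper value outside its range is refused whole. The fingers move at their own pace and stop on an object; the grip force is fixed at half the most. Time passes only in rows, so rows that repeat a pose let the fingers close. It gives the time, the measured TCP pose, the force, the opening and the grip force at its end, in the units of the state.
- manip.get_obs(): the state, without advancing time (a new reading comes with each control period).
- manip.camera(name): name is "scene" or "side" or "wrist"; returns a dict with "img" (384x512x3 uint8, red, green, blue), "depth" (384x512 float32, m along the optical axis (not along the pixel's ray), 0 where there is no reading), "intrinsics" (3x3 intrinsics, pixels), "R" (3x3) and "t" (3): a world point X has camera coordinates R X + t. Camera axes: x right, y down, z forward; pixel columns grow to the right and rows downward; lengths in m; the calibration is good to about 2 mm. The wrist camera is an equidistant fisheye: a pixel r from the principal point sees the ray r / f radians off the axis. A picture is of the moment at which its call begins.
- manip.finish_job(): hands the job in; it is judged then, once.
Trained networks look in a picture, given as the dict that the camera call returned (one of the last four; its "shot" number tells which), for a name from the list of things; names that differ only in an ending like _2 or _b are one class to them, and where a whole thing is asked for, a point or a joint stands for the part that bears it (a point fixed in the world has none). Each returns a list of dicts, best first, with "conf" (0 to 1); they miss things now and then, are a little off and sometimes report something else, mostly with a low value. They report only what shows in the picture. A call takes as long as a camera call. They do not tell look-alikes from the thing itself.
- manip.recognise(picture, thing): "at" ([column, row] in pixels, amid what is visible of it).
- manip.outline_of(picture, thing): "region" (384x512 bool, what is visible of it) and "at" ([column, row] in pixels, amid what is visible of it).
- manip.spot_point(picture, thing): "at" ([column, row] in pixels: a listed point, or the origin of a listed thing).
The state is a dict: "t": time; "qpos": joint angles; "dq": joint speeds; "tau": joint torques, N m; "eef_pos": TCP position; "tcp_rot": TCP orientation; "wrist_force": force on the tool from outside, world axes, zero at the start; "wrist_torque": the same for the moment, N m; "gripper_width": finger opening in m; "gripper_force": force on a finger pad.
Only numpy, scipy, OpenCV 4.12 (cv2) and the standard library are available. Lean on these libraries where they do the work, as an engineer would, in place of code of your own. Each camera call takes 0.05 s, during which the arm holds its last target. There are 200 camera calls.

## Working session

There is one attempt and no reset: what is moved stays moved. The work goes in short steps, Python scripts to look and compute and a tool call to move; the robot and the scene stay as the last step left them, time stands still between calls to the robot, and variables do not carry over. Pictures are saved under pics/ and viewed, at most 10 in all, crops included, and the job is handed in when it is done.

Besides the shell and the picture viewer there is one more tool, called as name(argument=value, ...), one argument or row to a line, values as JSON. step_arm: Moves the arm, as the interface text tells. Its arguments: {"type":"object","properties":{"rot":{"type":"array"},"linear":{"type":"array"},"grip":{"type":"array"}},"required":["rot","linear","grip"]}

```bash
ls; mkdir -p pics
cat > h.py <<'E'
import numpy as np, cv2
from bench import manip
def save(d,n): cv2.imwrite('pics/'+n,d['img'][:,:,::-1])
def ray(d,px):
    K=d['intrinsics'];x=(px[0]-K[0,2])/K[0,0];y=(px[1]-K[1,2])/K[1,1]
    return np.array([x,y,1.])
def world(d,pc): return d['R'].T@(pc-d['t'])
def at_depth(d,px):
    z=d['depth'][int(round(px[1])),int(round(px[0]))]; return world(d,ray(d,px)*z)
def at_height(d,px,h):
    c=world(d,np.zeros(3)); v=world(d,ray(d,px))-c
    return c+v*(h-c[2])/v[2]
def cloud(d):
    v,u=np.mgrid[:384,:512];K=d['intrinsics'];z=d['depth']
    p=np.stack([(u-K[0,2])/K[0,0]*z,(v-K[1,2])/K[1,1]*z,z],-1)
    return (p-d['t'])@d['R']
E
python3 - <<'E'
from h import *
o=manip.get_obs();print({k:np.round(v,3) for k,v in o.items()})
ims=[]
for n in ['scene','side']:
    d=manip.camera(n);ims.append(d['img']);print(n,np.round(world(d,np.zeros(3)),3))
    for t in ['stand','spacer','bearing','spare','keeper']:
        for r in manip.outline_of(d,t)[:5]:
            P=cloud(d)[r['region']&(d['depth']>0)]
            print(t,round(r['conf'],2),np.round(r['at']),np.round(np.median(P,0),3),np.round(np.percentile(P,[2,98],axis=0),3).tolist() if len(P) else '')
    for t in ['shaft_tip','knob_top','seat_top','spacer','bearing','keeper','stand']:
        for r in manip.spot_point(d,t)[:4]:print('pt',t,round(r['conf'],2),np.round(r['at']))
    save(d,n+'0.png')
E
```

```text
pics
{'t': np.float64(0.0), 'qpos': array([-0.954,  0.502, -0.427,  1.551,  0.221,  1.138, -0.21 ]), 'dq': array([ 0.   , -0.002,  0.   , -0.002,  0.001, -0.   , -0.002]), 'tau': array([ 0.000e+00, -5.666e+01, -5.816e+00, -2.791e+01, -6.900e-02,
        3.100e-02,  0.000e+00]), 'eef_pos': array([0.225, 0.609, 0.226]), 'tcp_rot': array([-5.530e-01, -3.092e+00,  3.000e-03]), 'wrist_force': array([-0.14 , -0.53 ,  0.305]), 'wrist_torque': array([-0.013, -0.037, -0.064]), 'gripper_force': np.float64(0.0), 'gripper_width': np.float64(0.091)}
scene [ 0.088 -0.91   0.582]
stand 0.66 [254. 186.] [ 0.498 -0.02   0.01 ] [[0.409, -0.091, -0.001], [0.614, 0.159, 0.108]]
stand 0.19 [269. 158.] [ 0.549 -0.026  0.086] [[0.5, -0.051, -0.011], [0.683, 0.163, 0.111]]
spacer 0.93 [255. 304.] [ 0.323 -0.414  0.019] [[0.309, -0.424, 0.001], [0.341, -0.389, 0.027]]
spacer 0.75 [323. 255.] [ 0.502 -0.345  0.02 ] [[0.488, -0.359, 0.004], [0.52, -0.324, 0.027]]
spacer 0.56 [331. 239.] [ 0.559 -0.31   0.017] [[0.545, -0.324, 0.0], [0.58, -0.263, 0.026]]
spacer 0.55 [310. 205.] [ 0.595 -0.156  0.018] [[0.582, 
[... 1301 characters left out ...]
1] [[0.411, -0.216, 0.001], [0.464, -0.162, 0.014]]
bearing 0.77 [289. 280.] [ 0.422 -0.339  0.013] [[0.402, -0.359, 0.001], [0.443, -0.316, 0.015]]
spare 0.88 [262. 239.] [ 0.437 -0.19   0.011] [[0.412, -0.216, 0.001], [0.462, -0.163, 0.014]]
keeper 0.7 [264. 173.] [ 0.55  -0.027  0.088] [[0.502, -0.053, 0.001], [0.688, 0.154, 0.112]]
keeper 0.69 [248. 198.] [ 0.499 -0.022  0.011] [[0.409, -0.09, 0.0], [0.619, 0.115, 0.109]]
pt shaft_tip 0.59 [219. 173.]
pt spacer 0.79 [334. 255.]
pt spacer 0.77 [267. 321.]
pt spacer 0.62 [325. 268.]
pt spacer 0.52 [307. 218.]
pt bearing 0.6 [291. 281.]
pt bearing 0.5 [223. 200.]
pt keeper 0.89 [256. 181.]
pt stand 0.69 [219. 173.]
pt stand 0.65 [222. 202.]
```

View pics/scene0.png

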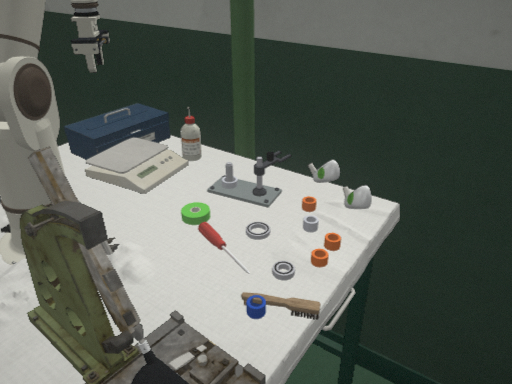

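Run:
```python
from h import *
im=cv2.imread('pics/scene0.png')
cv2.imwrite('pics/crop0.png',cv2.resize(im[120:330,190:370],None,fx=2.85,fy=2.85,interpolation=2))
```

```text
(no output)
```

View pics/crop0.png

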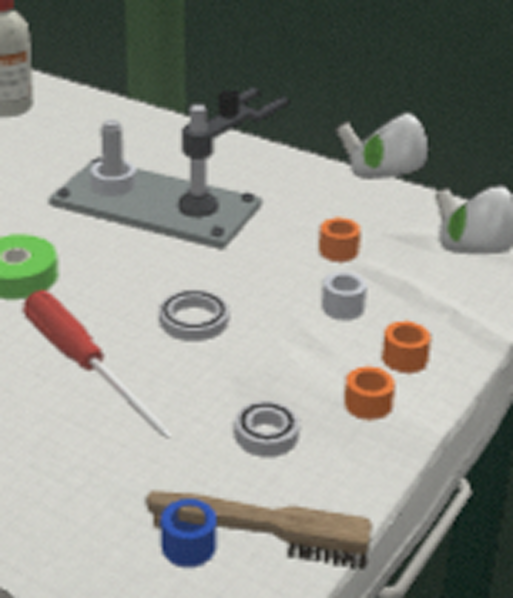

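The spacer look-alikes are blue at (255,304), orange at (323,255), (331,239) and (310,205), and bare aluminium at (310,224). I choose the aluminium one. The small bearing with dark seals is at (284,270), and the larger spare at (258,230) stays where it is. The shaft is at (229,165), the post at (260,165), and the keeper points away from the camera with its knob at (270,155).

```bash
cat >> h.py <<'E'
def circ(P):
    A=np.c_[2*P[:,:2],np.ones(len(P))];s=np.linalg.lstsq(A,(P[:,:2]**2).sum(1),rcond=None)[0]
    return s[:2],np.sqrt(s[2]+s[:2]@s[:2])
E
python3 - <<'E'
from h import *
for n in ['scene','side']:
    d=manip.camera(n);C=cloud(d);print(n)
    for t,g in [('spacer',(.553,-.225)),('bearing',(.423,-.333))]:
        for r in manip.outline_of(d,t):
            P=C[r['region']&(d['depth']>0)]
            if np.hypot(*(np.median(P,0)[:2]-g))<.03:
                top=P[P[:,2]>P[:,2].max()-.007]
                print(t,np.median(P,0)[:2].round(3),'bbox mid',((np.percentile(P,3,axis=0)+np.percentile(P,97,axis=0))/2).round(4),'top mid',((top.min(0)+top.max(0))/2).round(4),(top.max(0)-top.min(0)).round(4),len(top))
    for t,h in [('shaft_tip',.08),('knob_top',.112),('seat_top',.03),('keeper',.083),('stand',0)]:
        for r in manip.spot_point(d,t)[:3]:print('pt',t,round(r['conf'],2),np.round(r['at'],1),at_height(d,r['at'],h).round(4),at_depth(d,r['at']).round(3))
    # shaft & post clusters
    m=(C[...,0]>.38)&(C[...,0]<.72)&(C[...,1]>-.12)&(C[...,1]<.2)&(d['depth']>0)
    for lo,hi in [(.045,.075),(.076,.085),(.09,.12)]:
        P=C[m&(C[...,2]>lo)&(C[...,2]<hi)]
        lab=[]
        for p in P:
            for c in lab:
                if np.hypot(*(np.mean(c,0)[:2]-p[:2]))<.02:c.append(p);break
            else: lab.append([p])
        print(lo,[(len(c),np.mean(c,0).round(3).tolist()) for c in lab])
    B=C[m&(C[...,2]>.006)&(C[...,2]<.013)]
    r=cv2.minAreaRect(B[:,:2].astype(np.float32)*1000);print('base',r)
E
```

```text
scene
spacer [ 0.552 -0.232] bbox mid [ 0.5541 -0.2265  0.0141] top mid [ 0.5555 -0.2264  0.0242] [0.0354 0.0344 0.0067] 85
bearing [ 0.42  -0.338] bbox mid [ 0.4198 -0.3366  0.0078] top mid [ 0.4212 -0.3346  0.0131] [0.0434 0.0475 0.0063] 224
pt shaft_tip 0.64 [226.6 161.2] [0.454  0.0422 0.08  ] [0.511 0.19  0.002]
pt knob_top 0.63 [269.8 152.3] [ 0.552  -0.0193  0.112 ] [ 0.552 -0.019  0.112]
pt knob_top 0.31 [225.1 186.9] [ 0.3786 -0.1375  0.112 ] [0.439 0.023 0.014]
pt keeper 0.86 [256.5 168. ] [ 0.5063 -0.034   0.083 ] [ 0.501 -0.045  0.09 ]
pt keeper 0.63 [228.1 160.3] [0.4574 0.0398 0.083 ] [0.519 0.197 0.   ]
pt stand 0.64 [232.9 187.6] [0.4658 0.0333 0.    ] [0.46  0.02  0.009]
0.045 [(87, [0.672, 0.184, 0.06]), (81, [0.69, 0.152, 0.06]), (92, [0.708, 0.122, 0.06]), (14, [0.718, 0.103, 0.06]), (181, [0.702, -0.082, 0.06]), (74, [0.454, 0.027, 0.06]), (22, [0.689, -0.06, 0.051]), (10, [0.716, -0.097, 0.052]), (63, [0.509, -0.043, 0.062])]
0.076 [(26, [0.673, 0.183, 0.08]), (30, [0.69, 0.151, 0.081]), (24, [0.708, 0.123, 0.08]), (2, [0.58, 0.199, 0.078]), (8, [0.717, 0.103, 0
[... 1672 characters left out ...]
0.151, 0.08]), (30, [0.71, 0.121, 0.08]), (3, [0.717, 0.103, 0.082]), (3, [0.586, 0.199, 0.077]), (6, [0.6, 0.015, 0.083]), (12, [0.602, -0.021, 0.083]), (1, [0.716, -0.075, 0.077]), (15, [0.571, -0.026, 0.083]), (22, [0.459, 0.03, 0.078]), (10, [0.538, -0.039, 0.082]), (37, [0.509, -0.047, 0.08]), (1, [0.525, -0.049, 0.083])]
0.09 [(100, [0.674, 0.185, 0.105]), (96, [0.691, 0.155, 0.105]), (106, [0.708, 0.125, 0.106]), (20, [0.718, 0.107, 0.108]), (2, [0.584, 0.199, 0.096]), (75, [0.554, -0.023, 0.103]), (1, [0.6, 0.016, 0.09]), (2, [0.603, -0.02, 0.09]), (94, [0.513, -0.043, 0.101])]
base ((551.171630859375, 48.288002014160156), (337.4330749511719, 302.50006103515625), 0.16904056072235107)
```

Run:
```python
from h import *
d=manip.camera('scene');C=cloud(d)[d['depth']>0]
a=np.array([.225,.61]);b=np.array([.556,-.226]);u=(b-a)/np.linalg.norm(b-a)
s=(C[:,:2]-a)@u;w=np.abs((C[:,:2]-a)@np.array([-u[1],u[0]]))
for k in np.arange(-.1,1.05,.1):
    m=(s>k)&(s<k+.1)&(w<.13);P=C[m];print(round(k,1),(a+u*k).round(2),m.sum(),np.percentile(P[:,2],[50,98,100]).round(3) if len(P) else '')
```

```text
-0.1 [0.19 0.7 ] 269 [0.306 0.423 0.438]
0.0 [0.22 0.61] 1612 [0.338 0.436 0.439]
0.1 [0.26 0.52] 808 [0.096 0.122 0.125]
0.2 [0.3  0.42] 1795 [0.061 0.096 0.098]
0.3 [0.34 0.33] 1029 [0.056 0.133 0.16 ]
0.4 [0.37 0.24] 2243 [0.018 0.111 0.177]
0.5 [0.41 0.15] 1292 [0.    0.01  0.015]
0.6 [0.45 0.05] 1761 [0.004 0.083 0.111]
0.7 [ 0.48 -0.04] 2620 [0.001 0.105 0.115]
0.8 [ 0.52 -0.13] 2581 [0.001 0.025 0.028]
0.9 [ 0.56 -0.23] 3430 [0.002 0.063 0.074]
1.0 [ 0.59 -0.32] 2518 [-0.001  0.009  0.027]
```

step_arm(
  rot=[
    [0,0,-0.57],
    [0,0,-0.57],
    [0,0,-0.57],
    [0,0,-0.57],
    [0,0,-0.57],
    [0,0,-0.57],
    [0,0,-0.57],
    [0,0,-0.57],
    [0,0,-0.57],
    [0,0,-0.57],
    [0,0,-0.57],
    [0,0,-0.57],
    [0,0,-0.57],
    [0,0,-0.57],
    [0,0,-0.57],
    [0,0,-0.57],
    [0,0,-0.57],
    [0,0,-0.57],
  ],
  linear=[
    [0.331,-0.835,0],
    [0.331,-0.835,0],
    [0.331,-0.835,0],
    [0.331,-0.835,0],
    [0.331,-0.835,0],
    [0.331,-0.835,0],
    [0.331,-0.835,0],
    [0.331,-0.835,0],
    [0.331,-0.835,0],
    [0.331,-0.835,0],
    [0.331,-0.835,0],
    [0.331,-0.835,0],
    [0.331,-0.835,0],
    [0.331,-0.835,0],
    [0.331,-0.835,-0.06],
    [0.331,-0.835,-0.06],
    [0.331,-0.835,-0.06],
    [0.331,-0.835,-0.06],
  ],
  grip=[0,0,0,0,0,0,0,0,0,0,0,0,0,0,0,0,0,0],
)

```text
t: 4.4
eef_pos: [0.5577, -0.2242, 0.1691]
tcp_rot: [1.396, 2.811, 0.002]
wrist_force: [0.0, -0.9, -0.1]
gripper_width: 0.0914
gripper_force: 0.0
```

```bash
cat >> h.py <<'E'
def wray(d,px):
    K=d['intrinsics'];u=np.array([(px[0]-K[0,2])/K[0,0],(px[1]-K[1,2])/K[1,1]]);th=np.hypot(*u)
    return np.r_[u/th*np.sin(th),np.cos(th)] if th>0 else np.array([0,0,1.])
def wproj(d,X):
    c=d['R']@np.asarray(X)+d['t'];K=d['intrinsics'];r=np.hypot(c[0],c[1]);th=np.arctan2(r,c[2])
    return np.array([K[0,2]+K[0,0]*th*c[0]/r,K[1,2]+K[1,1]*th*c[1]/r])
def w_at_h(d,px,h):
    c=world(d,np.zeros(3)); v=d['R'].T@wray(d,px); return c+v*(h-c[2])/v[2]
def wcloud(d,mask):
    vs,us=np.nonzero(mask&(d['depth']>0)); out=[]
    for v,u in zip(vs,us):
        r=wray(d,(u,v)); out.append(world(d,r*d['depth'][v,u]/r[2]))
    return np.array(out)
def wfit(d,mask,h,tol=.004):
    P=wcloud(d,mask); T=P[abs(P[:,2]-h)<tol]
    (c,wh,_)=cv2.minAreaRect((T[:,:2]*1000).astype(np.float32)); return np.array(c),wh,len(T)
E
python3 - <<'E'
from h import *
d=manip.camera('wrist');save(d,'w1.png');o=manip.get_obs();print(o['t'],o['eef_pos'],o['tcp_rot'],o['wrist_force'])
print(world(d,np.zeros(3)))
for r in manip.outline_of(d,'spacer'): 
    print(r['conf'],np.round(r['at']),wfit(d,r['region'],.026),d['img'][r['region']].mean(0).round())
E
```

```text
4.45 [ 0.5576715  -0.22426499  0.16913615] [1.39568284e+00 2.81048574e+00 2.07767137e-03] [-0.25406505 -0.17214474  0.54815292]
[ 0.51345749 -0.16616581  0.32762318]
0.91 [257. 186.] (array([ 557.97369385, -222.33753967]), (33.49657440185547, 33.99824142456055), 514) [118. 116. 119.]
0.76 [339. 152.] (array([ 600.33380127, -147.25012207]), (33.75975036621094, 34.29725646972656), 492) [133.  68.  26.]
0.68 [ 33. 191.] (array([ 329.51489258, -404.19171143]), (32.308349609375, 34.673221588134766), 252) [ 33.  52. 103.]
0.66 [216. 244.] (array([ 563.94915771, -302.72653198]), (34.15813446044922, 32.747432708740234), 456) [128.  68.  30.]
0.66 [160. 224.] (array([ 496.61526489, -328.58117676]), (19.21550750732422, 5.788702487945557), 71) [114.  68.  40.]
0.43 [404.  19.] (array([515.64123535, -36.35690308]), (21.456832885742188, 19.8433780670166), 109) [44. 43. 45.]
```

View pics/w1.png

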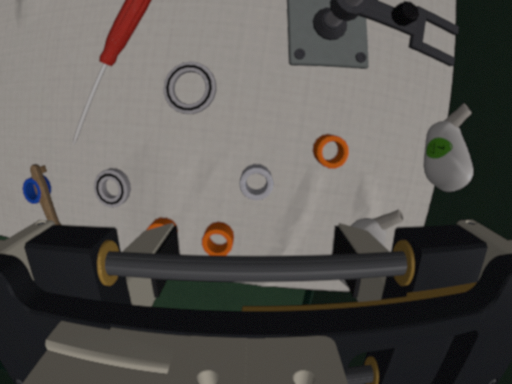

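Run:
```python
from h import *
c=np.array([.558,-.2225])
for n in ['scene','side']:
    d=manip.camera(n);C=cloud(d)[d['depth']>0]
    q=C[:,:2]-c;u=q@[.8,.6];v=q@[-.6,.8]
    for lo,hi in [(50,75),(75,95),(95,120),(120,150)]:
        m=(u>lo/1e3)&(u<hi/1e3)&(abs(v)<.045)&(C[:,2]<.12);P=C[m];print(n,lo,len(P),np.sort(P[:,2])[-5:].round(3),P[P[:,2]>.04].mean(0).round(3) if (P[:,2]>.04).any() else '')
```

```text
scene 50 275 [0.026 0.026 0.026 0.026 0.027] 
scene 75 159 [0.026 0.026 0.027 0.027 0.028] 
scene 95 170 [0.005 0.006 0.008 0.024 0.027] 
scene 120 303 [0.035 0.035 0.035 0.036 0.036] 
side 50 286 [0.027 0.027 0.027 0.027 0.027] 
side 75 168 [0.026 0.026 0.026 0.027 0.028] 
side 95 153 [0.004 0.004 0.005 0.006 0.006] 
side 120 191 [0.033 0.034 0.035 0.035 0.037]
```

step_arm(
  rot=[
    [0,0,0],
    [0,0,0],
    [0,0,0],
    [0,0,0],
    [0,0,0],
    [0,0,0],
    [0,0,0],
    [0,0,0],
    [0,0,0],
    [0,0,0],
    [0,0,0],
    [0,0,0],
  ],
  linear=[
    [0,0.002,-0.05],
    [0,0.002,-0.1],
    [0,0.002,-0.13],
    [0,0.002,-0.15],
    [0,0.002,-0.165],
    [0,0.002,-0.165],
    [0,0.002,-0.165],
    [0,0.002,-0.165],
    [0,0.002,-0.165],
    [0,0.002,-0.165],
    [0,0.002,-0.165],
    [0,0.002,-0.165],
  ],
  grip=[100,100,100,100,100,100,255,255,255,255,255,255],
)

```text
t: 6.1
eef_pos: [0.5567, -0.2233, 0.0024]
tcp_rot: [1.399, 2.812, 0.001]
wrist_force: [-1.4, 1.0, 5.8]
gripper_width: 0.036
gripper_force: 30.0
```

step_arm(
  rot=[
    [0,0,0],
    [0,0,0],
    [0,0,0],
    [0,0,0],
    [0,0,0],
    [0,0,0],
    [0,0,0],
    [0,0,0],
    [0,0,0],
    [0,0,0],
    [0,0,0],
  ],
  linear=[
    [0,0,0.03],
    [0,0,0.08],
    [0,0,0.14],
    [-0.02,0.06,0.188],
    [-0.04,0.12,0.188],
    [-0.06,0.17,0.188],
    [-0.073,0.21,0.188],
    [-0.073,0.225,0.188],
    [-0.073,0.225,0.188],
    [-0.073,0.225,0.188],
    [-0.073,0.225,0.188],
  ],
  grip=[255,255,255,255,255,255,255,255,255,255,255],
)

```text
t: 7.48
eef_pos: [0.4835, -0.0001, 0.1896]
tcp_rot: [1.404, 2.81, -0.001]
wrist_force: [-0.8, -0.2, -0.2]
gripper_width: 0.0363
gripper_force: 30.0
```

```bash
cat > look.py <<'E'
import sys
from h import *
d=manip.camera('wrist');save(d,sys.argv[1]);o=manip.get_obs();print(o['t'],o['eef_pos'].round(4),o['tcp_rot'].round(3),o['wrist_force'].round(1),o['wrist_torque'].round(2))
print('tcp px',wproj(d,o['eef_pos']).round())
for t,h in [('shaft_tip',.08),('knob_top',.11),('seat_top',.03)]:
    for r in manip.spot_point(d,t)[:2]:print(t,round(r['conf'],2),np.round(r['at']),w_at_h(d,r['at'],h).round(4))
C=np.full((384,512,3),np.nan)
v,u=np.mgrid[:384,:512];K=d['intrinsics'];x=(u-K[0,2])/K[0,0];y=(v-K[1,2])/K[1,1];th=np.hypot(x,y)
t=np.tan(np.minimum(th,1.5))/np.maximum(th,1e-6);z=d['depth']
C=(np.stack([x*t*z,y*t*z,z],-1)-d['t'])@d['R']; ok=(z>0)&(th<1.4)
for nm,lo,hi,c in [('tip',.0775,.083,(.459,.033)),('shaft',.045,.07,(.459,.033)),('seat',.028,.032,(.459,.033)),('post',.1115,.117,(.512,-.037))]:
    m=ok&(C[...,2]>lo)&(C[...,2]<hi)&(np.hypot(C[...,0]-c[0],C[...,1]-c[1])<.035);P=C[m]
    if len(P)>5:
        cc,R=circ(P);q=cv2.minAreaRect((P[:,:2]*1000).astype(np.float32));print(nm,len(P),'mean',P.mean(0).round(4),'rect',np.round(q[0],1),np.round(q[1],1),'circ',cc.round(4),R.round(4),'px',[(np.nonzero(m)[1]).mean().round(),(np.nonzero(m)[0]).mean().round()])
E
python3 look.py w2.png
```

```text
7.525 [4.834e-01 2.000e-04 1.896e-01] [-1.404e+00 -2.811e+00  1.000e-03] [ 0.3 -0.5  0.3] [-0.05  0.06 -0.03]
tcp px [255. 242.]
shaft_tip 0.85 [256. 150.] [0.4601 0.033  0.08  ]
seat_top 0.82 [258. 145.] [0.4621 0.0331 0.03  ]
tip 246 mean [0.4591 0.0349 0.0801] rect [459.   34.9] [15.4 15.9] circ [0.4592 0.0349] 0.0057 px [np.float64(257.0), np.float64(148.0)]
shaft 31 mean [0.4534 0.0405 0.0579] rect [454.4  40.3] [16.7  4.6] circ [0.4595 0.0346] 0.0098 px [np.float64(256.0), np.float64(137.0)]
seat 606 mean [0.4592 0.0351 0.0304] rect [459.6  35. ] [43.  42.3] circ [0.4593 0.0349] 0.0187 px [np.float64(257.0), np.float64(142.0)]
post 111 mean [ 0.5132 -0.0329  0.1142] rect [513.3 -32.7] [14.1  6.7] circ [ 0.5139 -0.0338] 0.0044 px [np.float64(260.0), np.float64(252.0)]
```

View pics/w2.png

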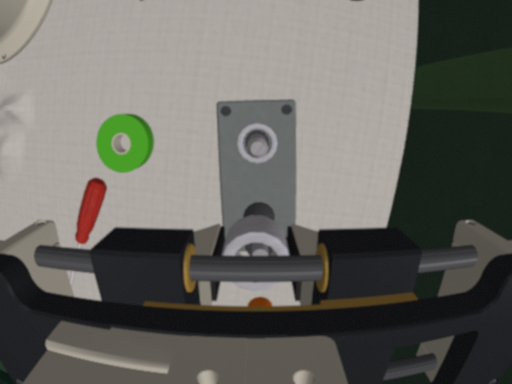

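The aluminium sleeve is gripped, at about (256,240). The shaft and seat are at (257,145), the post is behind the sleeve, and the green ring and red screwdriver are clear. Next I check where the sleeve sits relative to the TCP in the same camera.

Run:
```python
from h import *
d=manip.camera('wrist');o=manip.get_obs();p=o['eef_pos'];print(p)
m=np.zeros((384,512),bool);m[215:285,205:310]=1
P=wcloud(d,m);q=P-p
ex=np.array([.602,-.799,0]);ey=np.array([.799,.602,0])
for lo,hi in [(-.006,.0),(0,.005),(.005,.01),(.01,.015),(.015,.02),(.02,.024),(.024,.03),(.03,.04)]:
    s=q[(q[:,2]>lo)&(q[:,2]<hi)];s=s[(abs(s@ey)<.03)&(abs(s@ex)<.03)]
    if len(s)>4:
        a,b=s@ex,s@ey;print(lo,len(s),'x',np.percentile(a,[1,50,99]).round(4),'y',np.percentile(b,[1,50,99]).round(4))
```

```text
[0.4831949  0.00120686 0.18962823]
-0.006 30 x [-0.0166 -0.0131  0.0094] y [-0.0191  0.0014  0.0142]
0 282 x [-0.017  -0.0116  0.0078] y [-0.0239 -0.      0.0237]
0.005 341 x [-0.0169 -0.0116  0.0051] y [-0.0268  0.0005  0.028 ]
0.01 376 x [-0.0169 -0.0116  0.0001] y [-0.0267  0.0005  0.0288]
0.015 392 x [-0.0169 -0.0117 -0.0017] y [-0.0256  0.0005  0.0276]
0.02 738 x [-0.0168 -0.0112  0.0144] y [-0.0242  0.0005  0.0264]
0.024 703 x [-0.0158 -0.0108  0.0138] y [-0.0238  0.0005  0.0261]
0.03 297 x [-0.0124 -0.0113  0.0077] y [-0.0235  0.0183  0.0254]
```

step_arm(
  rot=[
    [0,0,0],
    [0,0,0],
    [0,0,0],
    [0,0,0],
    [0,0,0],
    [0,0,0],
  ],
  linear=[
    [-0.025,0.0333,0],
    [-0.025,0.0333,-0.05],
    [-0.025,0.0333,-0.09],
    [-0.025,0.0333,-0.095],
    [-0.025,0.0333,-0.095],
    [-0.025,0.0333,-0.095],
  ],
  grip=[255,255,255,255,255,255],
)

```text
t: 8.48
eef_pos: [0.4597, 0.0351, 0.0963]
tcp_rot: [1.399, 2.81, 0.003]
wrist_force: [-0.1, -0.4, -0.4]
gripper_width: 0.036
gripper_force: 30.0
```

Run:
```python
from h import *
d=manip.camera('wrist');o=manip.get_obs();print(o['eef_pos'].round(4),o['wrist_force'].round(2))
for n in ['scene','side']:
    d=manip.camera(n);im=cv2.resize(d['img'][130:210,190:290,::-1],None,fx=4,fy=4,interpolation=2)
    cv2.imwrite('pics/x_%s.png'%n,im)
a=[cv2.imread('pics/x_%s.png'%n) for n in('scene','side')];cv2.imwrite('pics/x1.png',np.hstack(a))
```

```text
[0.4596 0.0351 0.0962] [-0.02  0.2   0.15]
```

View pics/x1.png

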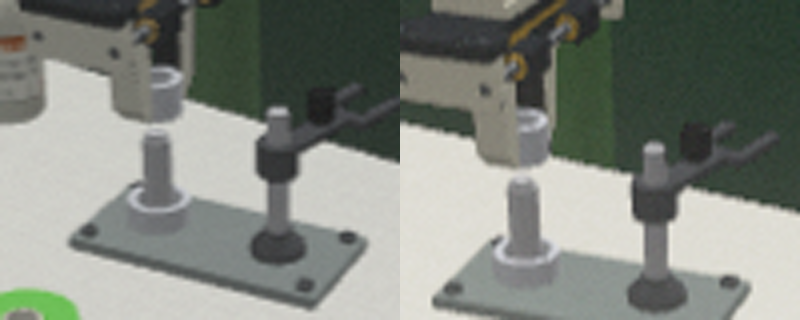

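Run:
```python
from h import *
for n in ['scene','side']:
    d=manip.camera(n);C=cloud(d);ok=d['depth']>0
    near=ok&(np.hypot(C[...,0]-.459,C[...,1]-.035)<.04)
    c=world(d,np.zeros(3));f=np.array([.459,.035])-c[:2];f/=np.linalg.norm(f);l=np.array([f[1],-f[0]]) # right
    for r0,r1 in [(.032,.07),(.07,.08),(.085,.097),(.098,.108),(.108,.122)]:
        m=near&(C[...,2]>r0)&(C[...,2]<r1);P=C[m];sat=d['img'][m].astype(int)
        q=P[:,:2]-[.459,.035];a=q@l;b=q@f
        print(n,r0,len(P),'right',np.percentile(a,[2,50,98]).round(4),'fwd',np.percentile(b,[2,50,98]).round(4))
    # colors along a row through sleeve
    X=d['R']@np.array([.459,.035,.108])+d['t'];px=d['intrinsics']@X;px=px[:2]/px[2];print(px)
    r=int(px[1]);print([(u,d['img'][r,u].tolist(),C[r,u].round(3).tolist()) for u in range(int(px[0])-11,int(px[0])+12,1)])
```

```text
scene 0.032 93 right [-0.0106 -0.0017  0.0085] fwd [-0.0139 -0.0095 -0.0022]
scene 0.07 29 right [-0.0093 -0.0014  0.0067] fwd [-0.0134 -0.0081  0.0047]
scene 0.085 14 right [-0.0111  0.0058  0.0177] fwd [-0.0212 -0.0158  0.008 ]
scene 0.098 49 right [-0.0263  0.0021  0.0216] fwd [-0.0285 -0.0189  0.0163]
scene 0.108 138 right [-0.0283  0.0016  0.0246] fwd [-0.0362 -0.016   0.0214]
[228.99254268 152.38258735]
[(217, [162, 163, 156], [0.511, 0.273, -0.002]), (218, [116, 117, 107], [0.424, 0.022, 0.122]), (219, [116, 116, 106], [0.424, 0.016, 0.124]), (220, [120, 118, 111], [0.427, 0.017, 0.123]), (221, [119, 119, 111], [0.429, 0.013, 0.125]), (222, [119, 119, 111], [0.432, 0.014, 0.124]), (223, [114, 115, 107], [0.433, 0.011, 0.124]), (224, [113, 113, 106], [0.434, 0.005, 0.127]), (225, [129, 127, 119], [0.438, 0.008, 0.125]), (226, [127, 126, 117], [0.441, 0.009, 0.124]), (227, [128, 128, 123], [0.446, 0.015, 0.12]), (228, [128, 130, 134], [0.45, 0.019, 0.118]), (229, [127, 130, 132], [0.452, 0.018, 0.118]), (230, [121, 123, 127], [0.455, 0.017, 0.117]), (231, [112, 113, 115], [0.457
[... 1158 characters left out ...]
7]), (215, [133, 130, 118], [0.435, 0.004, 0.128]), (216, [143, 139, 126], [0.438, 0.005, 0.126]), (217, [140, 139, 125], [0.442, 0.007, 0.125]), (218, [143, 142, 128], [0.445, 0.01, 0.123]), (219, [141, 140, 137], [0.452, 0.019, 0.118]), (220, [135, 134, 137], [0.455, 0.02, 0.117]), (221, [134, 135, 137], [0.454, 0.011, 0.121]), (222, [125, 126, 127], [0.457, 0.013, 0.119]), (223, [123, 121, 125], [0.462, 0.018, 0.116]), (224, [124, 123, 125], [0.463, 0.013, 0.118]), (225, [126, 125, 128], [0.467, 0.016, 0.115]), (226, [134, 135, 138], [0.472, 0.021, 0.113]), (227, [139, 140, 129], [0.484, 0.04, 0.103]), (228, [70, 88, 63], [0.575, 0.221, 0.016]), (229, [66, 85, 62], [0.575, 0.215, 0.018])]
```

step_arm(
  rot=[
    [0,0,0],
    [0,0,0],
    [0,0,0],
    [0,0,0],
  ],
  linear=[
    [-0.001,0,-0.01],
    [-0.001,0,-0.016],
    [-0.001,0,-0.022],
    [-0.001,0,-0.026],
  ],
  grip=[255,255,255,255],
)

```text
t: 9.22
eef_pos: [0.4571, 0.0351, 0.0682]
tcp_rot: [-1.4, -2.812, 0.0]
wrist_force: [-0.4, 0.5, -0.9]
gripper_width: 0.0363
gripper_force: 30.0
```

step_arm(
  rot=[
    [0,0,0],
    [0,0,0],
    [0,0,0],
    [0,0,0],
    [0,0,0],
    [0,0,0],
    [0,0,0],
    [0,0,0],
    [0,0,0],
    [0,0,0],
    [0,0,0],
    [0,0,0],
    [0,0,0],
  ],
  linear=[
    [0,0,-0.01],
    [0,0,-0.02],
    [0,0,-0.028],
    [0,0,-0.032],
    [0,0,-0.032],
    [0,0,-0.032],
    [0,0,-0.032],
    [0,0,-0.032],
    [0,0,-0.01],
    [0,0,0.03],
    [0,0,0.08],
    [0,0,0.13],
    [0,0,0.13],
  ],
  grip=[255,255,255,255,60,60,60,60,60,60,60,60,60],
)

```text
t: 10.85
eef_pos: [0.4602, 0.0354, 0.2028]
tcp_rot: [1.397, 2.806, 0.008]
wrist_force: [-0.1, 0.7, -0.3]
gripper_width: 0.0701
gripper_force: 0.0
```

```bash
python3 look.py w3.png
python3 - <<'E'
from h import *
d=manip.camera('wrist')
for t in ['spacer','bearing']:
    for r in manip.outline_of(d,t): print(t,round(r['conf'],2),np.round(r['at']),wcloud(d,r['region'])[:,2].max().round(3),np.median(wcloud(d,r['region']),0).round(3))
E
```

```text
10.9 [0.4585 0.0353 0.2005] [1.398 2.809 0.005] [-0.4  0.5  0.3] [-0.04 -0.01 -0.02]
tcp px [252. 239.]
shaft_tip 0.83 [255. 192.] [0.4627 0.0338 0.08  ]
knob_top 0.84 [295. 295.] [ 0.5564 -0.0224  0.11  ]
seat_top 0.93 [254. 176.] [0.4586 0.037  0.03  ]
tip 208 mean [0.459  0.0355 0.0801] rect [459.3  35.2] [15.5 15.8] circ [0.4592 0.0352] 0.0057 px [np.float64(253.0), np.float64(188.0)]
shaft 568 mean [0.4553 0.0384 0.0562] rect [458.3  35.4] [34.9 34.9] circ [0.4582 0.0349] 0.0146 px [np.float64(252.0), np.float64(178.0)]
seat 216 mean [0.455  0.0451 0.0302] rect [456.4  40.4] [43.3 30.8] circ [0.4591 0.0346] 0.0202 px [np.float64(255.0), np.float64(169.0)]
post 142 mean [ 0.5154 -0.0359  0.1145] rect [515.8 -36.2] [14.8 12.4] circ [ 0.5154 -0.0359] 0.0052 px [np.float64(255.0), np.float64(287.0)]
spacer 0.79 [251. 174.] 0.077 [0.452 0.042 0.056]
```

step_arm(
  rot=[
    [0,0,0],
    [0,0,0],
    [0,0,0],
    [0,0,0],
    [0,0,0],
    [0,0,0],
    [0,0,0],
    [0,0,0],
    [0,0,0],
    [0,0,0],
  ],
  linear=[
    [-0.036,-0.369,-0.03],
    [-0.036,-0.369,-0.03],
    [-0.036,-0.369,-0.03],
    [-0.036,-0.369,-0.03],
    [-0.036,-0.369,-0.03],
    [-0.036,-0.369,-0.03],
    [-0.036,-0.369,-0.03],
    [-0.036,-0.369,-0.03],
    [-0.036,-0.369,-0.03],
    [-0.036,-0.369,-0.03],
  ],
  grip=[60,60,60,60,60,60,60,60,60,60],
)

```text
t: 12.45
eef_pos: [0.4218, -0.3324, 0.1687]
tcp_rot: [-1.396, -2.814, -0.001]
wrist_force: [-0.2, 0.6, 0.4]
gripper_width: 0.0701
gripper_force: 0.0
```

Run:
```python
from h import *
d=manip.camera('wrist');save(d,'w4.png');o=manip.get_obs();print(o['t'],o['eef_pos'].round(4),wproj(d,o['eef_pos']).round())
for t in ['bearing','spare']:
  for r in manip.outline_of(d,t):
    print(t,round(r['conf'],2),np.round(r['at']),wfit(d,r['region'],.014))
```

```text
12.5 [ 0.4218 -0.3327  0.1688] [255. 242.]
bearing 0.73 [258. 192.] (array([ 424.39343262, -332.99624634]), (44.94693374633789, 45.459434509277344), 1081)
spare 0.85 [359.  81.] (array([ 438.68222046, -184.99188232]), (56.1993293762207, 56.17026138305664), 1193)
```

View pics/w4.png

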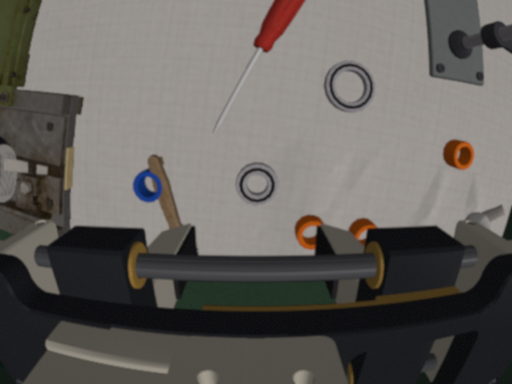

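Bearing at (257,184), brush at (165,190), blue sleeve at (147,186) and orange sleeves at (308,230) and (363,230). All are clear of the fingers, so I descend onto the bearing.

step_arm(
  rot=[
    [0,0,0],
    [0,0,0],
    [0,0,0],
    [0,0,0],
    [0,0,0],
    [0,0,0],
    [0,0,0],
    [0,0,0],
    [0,0,0],
    [0,0,0],
    [0,0,0],
    [0,0,0],
  ],
  linear=[
    [0.001,0,-0.05],
    [0.001,0,-0.1],
    [0.001,0,-0.13],
    [0.001,0,-0.15],
    [0.001,0,-0.166],
    [0.001,0,-0.166],
    [0.001,0,-0.166],
    [0.001,0,-0.166],
    [0.001,0,-0.166],
    [0.001,0,-0.166],
    [0.001,0,-0.166],
    [0.001,0,-0.166],
  ],
  grip=[85,85,85,85,85,85,255,255,255,255,255,255],
)

```text
t: 14.1
eef_pos: [0.4227, -0.3342, 0.0035]
tcp_rot: [1.399, 2.811, 0.0]
wrist_force: [-1.4, 0.3, 5.6]
gripper_width: 0.0454
gripper_force: 30.0
```

step_arm(
  rot=[
    [0,0,0],
    [0,0,0],
    [0,0,0],
    [0,0,0],
    [0,0,0],
    [0,0,0],
    [0,0,0],
    [0,0,0],
    [0,0,0],
    [0,0,0],
    [0,0,0],
    [0,0,0],
    [0,0,0],
    [0,0,0],
  ],
  linear=[
    [0,0,0.03],
    [0,0,0.09],
    [0,0,0.15],
    [0.005,0.06,0.18],
    [0.011,0.12,0.18],
    [0.017,0.18,0.18],
    [0.023,0.24,0.18],
    [0.029,0.3,0.18],
    [0.034,0.35,0.18],
    [0.035,0.369,0.18],
    [0.035,0.369,0.14],
    [0.035,0.369,0.11],
    [0.035,0.369,0.11],
    [0.035,0.369,0.11],
  ],
  grip=[255,255,255,255,255,255,255,255,255,255,255,255,255,255],
)

```text
t: 15.85
eef_pos: [0.4577, 0.035, 0.1135]
tcp_rot: [1.4, 2.812, 0.001]
wrist_force: [0.5, -0.9, -0.6]
gripper_width: 0.0455
gripper_force: 30.0
```

Run:
```python
from h import *
d=manip.camera('wrist');o=manip.get_obs();p=o['eef_pos'];print(o['t'],p.round(4),o['wrist_force'].round(2),o['gripper_width'])
m=np.zeros((384,512),bool);m[205:290,190:325]=1
q=wcloud(d,m)-p
ex=np.array([.602,-.799,0]);ey=np.array([.799,.602,0])
for lo,hi in [(-.006,0),(0,.004),(.004,.008),(.008,.012),(.012,.016)]:
    s=q[(q[:,2]>lo)&(q[:,2]<hi)];s=s[(abs(s@ey)<.021)&(abs(s@ex)<.03)]
    if len(s)>4:
        a,b=s@ex,s@ey;print(lo,len(s),'x',np.percentile(a,[1,50,99]).round(4),'y',np.percentile(b,[1,50,99]).round(4))
ims=[]
for n in ['scene','side']:
    d=manip.camera(n);ims.append(cv2.resize(d['img'][125:205,190:290,::-1],None,fx=4,fy=4,interpolation=2))
cv2.imwrite('pics/x2.png',np.hstack(ims))
```

```text
15.9 [0.4582 0.035  0.1139] [-0.57  0.68  0.07] 0.04563167203484148
-0.006 61 x [-0.0224 -0.0181  0.0091] y [-0.0202 -0.0015  0.0164]
0 186 x [-0.0226 -0.0196  0.0074] y [-0.0196  0.0007  0.0196]
0.004 168 x [-0.0227 -0.02    0.0051] y [-0.0204 -0.0012  0.0193]
0.008 2189 x [-0.022  -0.0114  0.0225] y [-0.0204  0.0001  0.0203]
0.012 27 x [-0.0196 -0.0118  0.0008] y [-0.02    0.0038  0.0163]
```

View pics/x2.png

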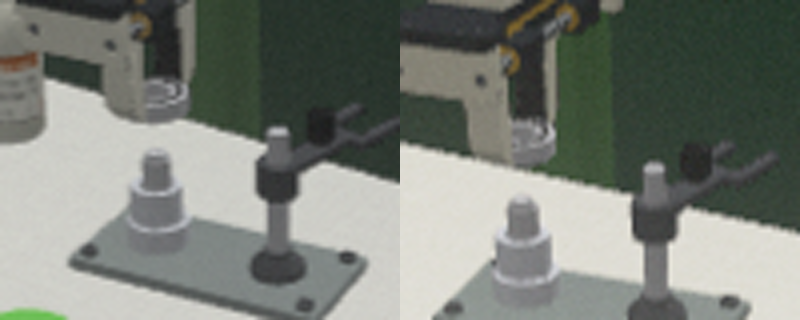

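The spacer is seated on the spring seat, at (157,215). The bearing is level in the fingers, above the shaft at (160,100).

step_arm(
  rot=[
    [0,0,0],
    [0,0,0],
    [0,0,0],
    [0,0,0],
    [0,0,0],
    [0,0,0],
    [0,0,0],
  ],
  linear=[
    [0,0,-0.015],
    [0,0,-0.025],
    [0,0,-0.033],
    [0,0,-0.04],
    [0,0,-0.046],
    [0,0,-0.05],
    [0,0,-0.05],
  ],
  grip=[255,255,255,255,255,255,255],
)

```text
t: 16.88
eef_pos: [0.4571, 0.035, 0.0625]
tcp_rot: [-1.4, -2.812, 0.0]
wrist_force: [-0.7, -0.3, -0.8]
gripper_width: 0.0453
gripper_force: 30.0
```

step_arm(
  rot=[
    [0,0,0],
    [0,0,0],
    [0,0,0],
    [0,0,0],
    [0,0,0],
    [0,0,0],
    [0,0,0],
    [0,0,0],
    [0,0,0],
  ],
  linear=[
    [0,0,0],
    [0,0,0],
    [0,0,0],
    [0,0,0],
    [0,0,0.02],
    [0,0,0.06],
    [0,0,0.12],
    [0,0,0.14],
    [0,0,0.14],
  ],
  grip=[60,60,60,60,60,60,60,60,60],
)

```text
t: 18.0
eef_pos: [0.4586, 0.0353, 0.2045]
tcp_rot: [1.398, 2.809, 0.004]
wrist_force: [0.4, 0.9, -0.3]
gripper_width: 0.0699
gripper_force: 0.0
```

```bash
python3 look.py w5.png
python3 - <<'E'
from h import *
d=manip.camera('wrist')
for t in ['bearing','keeper']:
    for r in manip.outline_of(d,t)[:2]: print(t,round(r['conf'],2),np.round(r['at']),np.median(wcloud(d,r['region']),0).round(4),wfit(d,r['region'],.07 if t=='bearing' else .112,.003))
for n in ['wrist','scene','side']:
    d=manip.camera(n)
    for r in manip.spot_point(d,'knob_top')[:2]: print(n,r['conf'],np.round(r['at']),(w_at_h if n=='wrist' else at_height)(d,r['at'],.112).round(4))
E
```

```text
18.05 [0.4573 0.0352 0.203 ] [1.399e+00 2.812e+00 1.000e-03] [-0.6 -0.5  0.3] [-0.05  0.02  0.01]
tcp px [253. 240.]
shaft_tip 0.94 [254. 190.] [0.4595 0.034  0.08  ]
knob_top 0.96 [297. 294.] [ 0.5552 -0.0206  0.11  ]
seat_top 0.59 [258. 180.] [0.4631 0.0352 0.03  ]
tip 204 mean [0.4588 0.0352 0.08  ] rect [459.  35.] [15.7 16. ] circ [0.4589 0.0351] 0.0057 px [np.float64(255.0), np.float64(189.0)]
shaft 387 mean [0.4541 0.0375 0.067 ] rect [457.7  35. ] [46.4 45.9] circ [0.4568 0.0363] 0.0181 px [np.float64(252.0), np.float64(181.0)]
seat 73 mean [0.451  0.0514 0.0299] rect [451.4  49.9] [35.8  9.9] circ [0.4594 0.0347] 0.021 px [np.float64(258.0), np.float64(163.0)]
post 138 mean [ 0.5153 -0.0358  0.1145] rect [515.2 -36. ] [13.9 11.9] circ [ 0.5152 -0.0357] 0.0052 px [np.float64(257.0), np.float64(287.0)]
bearing 0.65 [259. 179.] [0.4564 0.037  0.0705] (array([457.43527222,  34.75260925]), (45.62620162963867, 45.65203094482422), 1219)
bearing 0.36 [306. 291.] [ 0.5574 -0.0161  0.0895] (array([0., 0.]), (0.0, 0.0), 0)
keeper 0.78 [309. 290.] [ 0.5573 -0.0164  0.0895] (array([554.83227539, -16.57398796]), (17.135011672973633, 16.450063705444336), 208)
wrist 0.87 [301. 296.] [ 0.5544 -0.0188  0.112 ]
wrist 0.75 [256. 181.] [0.4477 0.0482 0.112 ]
scene 0.59 [273. 151.] [ 0.5624 -0.0181  0.112 ]
side 0.7 [263. 160.] [ 0.562  -0.0085  0.112 ]
```

View pics/w5.png

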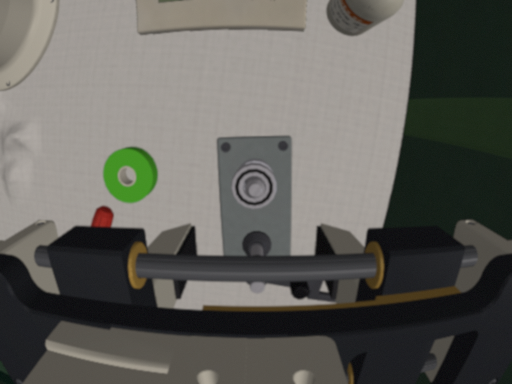

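Run:
```python
from h import *
o=manip.get_obs();print(o['qpos'].round(3),o['t'])
d=manip.camera('wrist')
r=manip.outline_of(d,'keeper')[0];P=wcloud(d,r['region'])
h=np.histogram(P[:,2],np.arange(.07,.125,.002));print([(round(a,3),n) for n,a in zip(*h)])
K=P[P[:,2]>.107];print(len(K),np.median(K,0),((K.min(0)+K.max(0))/2).round(4),(K.max(0)-K.min(0)).round(4))
A=P[(P[:,2]>.086)&(P[:,2]<.0925)];u=A[:,:2].mean(0)-[.5153,-.0358];print(np.degrees(np.arctan2(u[1],u[0])))
```

```text
[-0.283  0.156  0.162  2.054 -0.031  0.934  0.543] 18.65Traceback (most recent call last):
  File "<stdin>", line 4, in <module>
IndexError: list index out of range
```

step_arm(
  rot=[
    [0,0,-0.18],
    [0,0,-0.36],
    [0,0,-0.54],
    [0,0,-0.72],
    [0,0,-0.9],
    [0,0,-1.08],
    [0,0,-1.26],
    [0,0,-1.31],
    [0,0,-1.31],
    [0,0,-1.31],
    [0,0,-1.31],
    [0,0,-1.31],
  ],
  linear=[
    [0.03,-0.015,0],
    [0.06,-0.03,0],
    [0.09,-0.05,0],
    [0.0966,-0.0513,0],
    [0.0966,-0.0513,0],
    [0.0966,-0.0513,0],
    [0.0966,-0.0513,0],
    [0.0966,-0.0513,-0.04],
    [0.0966,-0.0513,-0.07],
    [0.0966,-0.0513,-0.07],
    [0.0966,-0.0513,-0.07],
    [0.0966,-0.0513,-0.07],
  ],
  grip=[60,60,60,60,60,60,60,60,60,60,60,60],
)

```text
t: 20.25
eef_pos: [0.555, -0.0163, 0.1343]
tcp_rot: [2.823, 1.377, 0.004]
wrist_force: [-0.2, 0.5, -0.0]
gripper_width: 0.0702
gripper_force: 0.0
```

Run:
```python
from h import *
d=manip.camera('wrist');o=manip.get_obs();p=o['eef_pos'];print(o['t'],p.round(4),o['tcp_rot'].round(3),o['qpos'].round(2),'tcp px',wproj(d,p).round())
save(d,'w6.png')
m=np.zeros((384,512),bool);m[170:330,150:360]=1
P=wcloud(d,m);K=P[(P[:,2]>.106)&(P[:,2]<.12)&(np.hypot(P[:,0]-.554,P[:,1]+.017)<.02)]
print(len(K),np.median(K[:,2]),((np.percentile(K,2,axis=0)+np.percentile(K,98,axis=0))/2).round(4),(K.max(0)-K.min(0)).round(4))
for r in manip.spot_point(d,'knob_top')[:2]: print(r['conf'],np.round(r['at']),w_at_h(d,r['at'],.1135).round(4))
```

```text
20.3 [ 0.5549 -0.0163  0.1342] [2.823 1.377 0.004] [-0.33  0.43  0.39  1.9  -0.21  0.85 -0.5 ] tcp px [257. 242.]
603 0.11245377505961685 [ 0.5568 -0.0165  0.1105] [0.0187 0.0182 0.0087]
0.55 [254. 226.] [ 0.5548 -0.0142  0.1135]
```

View pics/w6.png

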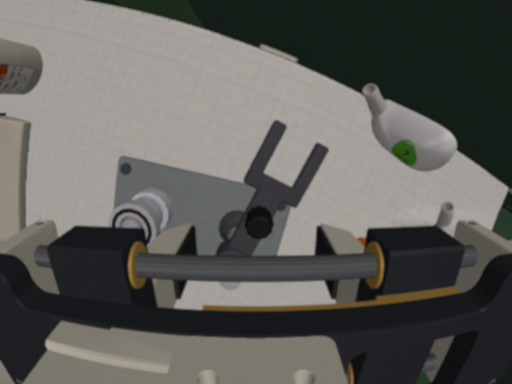

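The keeper lies along its parked heading, with the knob at (258,222) right under the tool and the fork at (285,165). I cage the knob loosely.

step_arm(
  rot=[
    [0,0,0],
    [0,0,0],
    [0,0,0],
    [0,0,0],
    [0,0,0],
  ],
  linear=[
    [0,0,-0.02],
    [0,0,-0.035],
    [0,0,-0.035],
    [0,0,-0.035],
    [0,0,-0.035],
  ],
  grip=[116,116,188,188,188],
)

```text
t: 20.98
eef_pos: [0.5543, -0.0163, 0.0984]
tcp_rot: [2.823, 1.377, 0.002]
wrist_force: [0.0, -0.8, 0.2]
gripper_width: 0.0262
gripper_force: 0.0
```

step_arm(
  rot=[
    [0,0,0.1],
    [0,0,0.23],
    [0,0,0.36],
    [0,0,0.49],
    [0,0,0.62],
    [0,0,0.75],
    [0,0,0.88],
    [0,0,1.01],
    [0,0,1.14],
    [0,0,1.24],
    [0,0,1.24],
  ],
  linear=[
    [-0.0039,0.0068,0],
    [-0.009,0.0128,0],
    [-0.015,0.0178,0],
    [-0.0218,0.0218,0],
    [-0.0291,0.0244,0],
    [-0.0369,0.0258,0],
    [-0.0447,0.0258,0],
    [-0.0524,0.0244,0],
    [-0.0598,0.0218,0],
    [-0.0646,0.0191,0],
    [-0.0646,0.0191,0],
  ],
  grip=[188,188,188,188,188,188,188,188,188,188,188],
)

```text
t: 22.35
eef_pos: [0.4895, 0.0028, 0.0983]
tcp_rot: [1.499, 2.76, 0.001]
wrist_force: [-0.3, 0.6, 0.9]
gripper_width: 0.024
gripper_force: 0.1
```

```bash
cat > kn.py <<'E'
from h import *
d=manip.camera('wrist');o=manip.get_obs();p=o['eef_pos'];print(o['t'],p.round(4),o['tcp_rot'].round(3),o['wrist_force'].round(2),'w',o['gripper_width'],'tcp px',wproj(d,p).round())
for n in ['scene','side']:
    d=manip.camera(n)
    for r in manip.outline_of(d,'keeper')[:1]:
        P=cloud(d)[r['region']&(d['depth']>0)];print(n,r['conf'],np.round(r['at']),len(P),np.median(P,0).round(3))
    save(d,'k_%s_%.1f.png'%(n,o['t']))
E
python3 kn.py
```

```text
22.4 [0.4896 0.0027 0.0982] [1.501e+00 2.759e+00 1.000e-03] [ 0.72 -0.32 -0.72] w 0.024036635124752525 tcp px [255. 242.]
scene 0.6 [245. 163.] 294 [ 0.491 -0.006  0.087]
side 0.82 [239. 178.] 365 [ 0.496 -0.007  0.087]
```

step_arm(
  rot=[
    [0,0,0.03],
    [0,0,0.07],
    [0,0,0.07],
    [0,0,0.07],
    [0,0,0.07],
  ],
  linear=[
    [-0.002,-0.0014,0],
    [-0.004,-0.003,0],
    [-0.0055,-0.004,0],
    [-0.0065,-0.0048,0],
    [-0.0065,-0.0048,0],
  ],
  grip=[188,188,188,188,188],
)

```text
t: 23.22
eef_pos: [0.483, -0.0015, 0.0978]
tcp_rot: [1.4, 2.812, 0.001]
wrist_force: [1.6, 2.4, -0.3]
gripper_width: 0.0242
gripper_force: 1.3
```

step_arm(
  rot=[
    [0,0,0],
    [0,0,0],
  ],
  linear=[
    [-0.0008,-0.0006,0],
    [-0.0008,-0.0006,0],
  ],
  grip=[188,188],
)

```text
t: 23.48
eef_pos: [0.4826, -0.002, 0.0979]
tcp_rot: [1.399, 2.812, 0.002]
wrist_force: [2.9, 4.6, -0.5]
gripper_width: 0.024
gripper_force: 2.4
```

```bash
python3 kn.py
python3 - <<'E'
import cv2,glob,numpy as np
a=sorted(glob.glob('pics/k_scene*'))[-1];b=sorted(glob.glob('pics/k_side*'))[-1]
cv2.imwrite('pics/x3.png',np.hstack([cv2.resize(cv2.imread(f)[120:210,185:285],None,fx=4,fy=4,interpolation=2) for f in(a,b)]))
E
```

```text
23.525 [ 0.4825 -0.002   0.0979] [1.399e+00 2.812e+00 2.000e-03] [ 2.78  4.22 -0.82] w 0.024374843639309272 tcp px [255. 242.]
scene 0.89 [244. 166.] 345 [ 0.488 -0.01   0.087]
side 0.75 [238. 178.] 445 [ 0.49  -0.01   0.087]
```

View pics/x3.png

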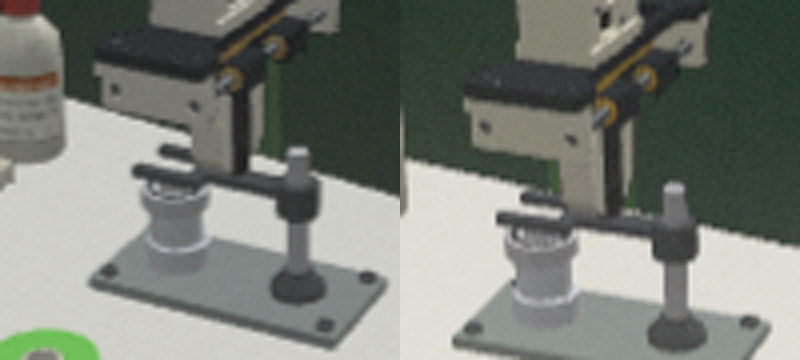

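The fork is over the stack at (160,170) and against its stop, since the side force rises steadily. I back off, close the fingers and come down on top of the knob.

step_arm(
  rot=[
    [0,0,0],
    [0,0,0],
    [0,0,0],
    [0,0,0],
    [0,0,0],
    [0,0,0],
    [0,0,0],
    [0,0,0],
  ],
  linear=[
    [0.003,0.0022,0],
    [0.003,0.0022,0.01],
    [0.003,0.0022,0.027],
    [0.003,0.0022,0.027],
    [0.003,0.0022,0.027],
    [0.003,0.0022,0.019],
    [0.003,0.0022,0.019],
    [0.003,0.0022,0.019],
  ],
  grip=[188,188,188,255,255,255,255,255],
)

```text
t: 24.72
eef_pos: [0.4845, -0.0004, 0.1162]
tcp_rot: [-1.4, -2.812, 0.001]
wrist_force: [-0.6, 0.1, 0.3]
gripper_width: 0.0003
gripper_force: 0.0
```

```bash
python3 kn.py
```

```text
24.775 [ 4.847e-01 -4.000e-04  1.164e-01] [-1.4   -2.812  0.   ] [ 0.31 -0.    0.61] w 0.00016921781529182091 tcp px [255. 242.]
scene 0.94 [244. 162.] 390 [ 0.484 -0.008  0.087]
side 0.85 [236. 174.] 514 [ 0.488 -0.004  0.087]
```

step_arm(
  rot=[
    [0,0,0],
    [0,0,0],
    [0,0,0],
    [0,0,0],
    [0,0,0],
    [0,0,0],
    [0,0,0],
  ],
  linear=[
    [0,0,-0.002],
    [0,0,-0.004],
    [0,0,-0.006],
    [0,0,-0.008],
    [0,0,-0.01],
    [0,0,-0.012],
    [0,0,-0.012],
  ],
  grip=[255,255,255,255,255,255,255],
)

```text
t: 25.85
eef_pos: [0.485, -0.0002, 0.105]
tcp_rot: [1.4, 2.812, 0.0]
wrist_force: [-0.9, 0.6, 4.3]
gripper_width: 0.0007
gripper_force: 2.0
```

step_arm(
  rot=[
    [0,0,0],
    [0,0,0],
    [0,0,0],
  ],
  linear=[
    [0,0,-0.001],
    [0,0,-0.002],
    [0,0,-0.003],
  ],
  grip=[255,255,255],
)

```text
t: 26.22
eef_pos: [0.485, -0.0001, 0.1021]
tcp_rot: [1.4, 2.812, 0.001]
wrist_force: [-0.4, -0.2, 6.9]
gripper_width: 0.0002
gripper_force: 3.3
```

step_arm(
  rot=[
    [0,0,0],
    [0,0,0],
  ],
  linear=[
    [0,0,-0.0005],
    [0,0,-0.001],
  ],
  grip=[255,255],
)

```text
t: 26.48
eef_pos: [0.485, -0.0001, 0.1011]
tcp_rot: [1.4, 2.812, 0.001]
wrist_force: [-2.8, -0.2, 6.0]
gripper_width: 0.0007
gripper_force: 3.3
```

step_arm(
  rot=[
    [0,0,0],
    [0,0,0],
  ],
  linear=[
    [0,0,-0.0005],
    [0,0,-0.001],
  ],
  grip=[255,255],
)

```text
t: 26.72
eef_pos: [0.485, -0.0001, 0.1002]
tcp_rot: [1.4, 2.812, 0.001]
wrist_force: [-1.4, -0.5, 6.8]
gripper_width: 0.0005
gripper_force: 3.3
```

step_arm(
  rot=[
    [0,0,0],
    [0,0,0],
  ],
  linear=[
    [0,0,-0.0005],
    [0,0,-0.001],
  ],
  grip=[255,255],
)

```text
t: 26.98
eef_pos: [0.485, -0.0001, 0.0992]
tcp_rot: [1.4, 2.812, 0.001]
wrist_force: [-1.9, 0.8, 6.9]
gripper_width: 0.0003
gripper_force: 3.3
```

step_arm(
  rot=[
    [0,0,0],
    [0,0,0],
  ],
  linear=[
    [0,0,-0.0004],
    [0,0,-0.0008],
  ],
  grip=[255,255],
)

```text
t: 27.22
eef_pos: [0.485, -0.0001, 0.0984]
tcp_rot: [1.4, 2.812, 0.001]
wrist_force: [-2.1, 0.7, 6.7]
gripper_width: 0.0007
gripper_force: 3.3
```

step_arm(
  rot=[
    [0,0,0],
    [0,0,0],
  ],
  linear=[
    [0,0,-0.0005],
    [0,0,-0.001],
  ],
  grip=[255,255],
)

```text
t: 27.48
eef_pos: [0.485, -0.0001, 0.0974]
tcp_rot: [1.4, 2.812, 0.001]
wrist_force: [-1.8, 0.9, 7.1]
gripper_width: 0.0006
gripper_force: 3.4
```

step_arm(
  rot=[
    [0,0,0],
    [0,0,0],
  ],
  linear=[
    [0,0,-0.0004],
    [0,0,-0.0008],
  ],
  grip=[255,255],
)

```text
t: 27.72
eef_pos: [0.485, -0.0001, 0.0966]
tcp_rot: [1.4, 2.812, 0.001]
wrist_force: [-1.6, 0.1, 6.4]
gripper_width: 0.0005
gripper_force: 3.4
```

Run:
```python
from h import *
for k in range(1):
    d=manip.camera('scene');o=manip.get_obs();print(o['t'],o['wrist_force'].round(1),o['gripper_force'])
    C=cloud(d);r=manip.outline_of(d,'keeper')
    if r: P=C[r[0]['region']&(d['depth']>0)];print(r[0]['conf'],np.median(P,0))
    cv2.imwrite('pics/x4.png',cv2.resize(d['img'][120:210,185:285,::-1],None,fx=5,fy=5,interpolation=2))
```

```text
27.775 [-3.   0.7  6.9] 3.325232914970684
0.94 [ 0.4863343  -0.00995793  0.0710378 ]
```

View pics/x4.png

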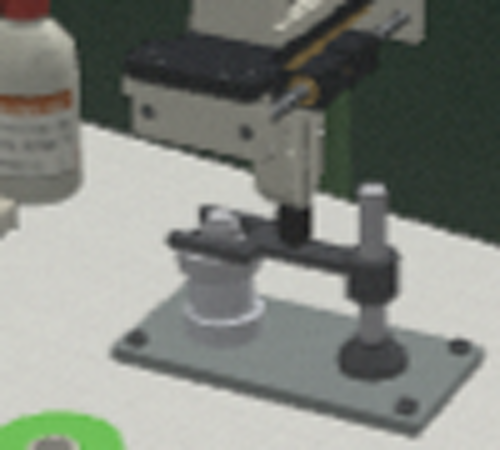

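The shaft pokes through the fork slot at (222,215), and the keeper is down on the bearing. That was the last picture I'll view. I carry on by feel.

step_arm(
  rot=[
    [0,0,0],
    [0,0,0],
  ],
  linear=[
    [0,0,-0.0005],
    [0,0,-0.001],
  ],
  grip=[255,255],
)

```text
t: 28.08
eef_pos: [0.4853, -0.0003, 0.096]
tcp_rot: [1.4, 2.812, 0.001]
wrist_force: [-3.2, -0.0, 12.5]
gripper_width: 0.0008
gripper_force: 6.5
```

step_arm(
  rot=[
    [0,0,0],
    [0,0,0],
  ],
  linear=[
    [0,0,-0.0004],
    [0,0,-0.0008],
  ],
  grip=[255,255],
)

```text
t: 28.32
eef_pos: [0.4856, -0.0004, 0.0958]
tcp_rot: [1.4, 2.811, 0.001]
wrist_force: [-4.4, -0.6, 16.5]
gripper_width: 0.0007
gripper_force: 8.8
```

Force has risen steeply to 16.5 N, inside the 13–18 N clamp range, after about 6 mm of sinking. The stack is solid, so I let go.

step_arm(
  rot=[
    [0,0,0],
    [0,0,0],
    [0,0,0],
    [0,0,0],
    [0,0,0],
    [0,0,0],
  ],
  linear=[
    [0,0,0.003],
    [0,0,0.01],
    [0,0,0.04],
    [0,0,0.08],
    [0,0,0.1],
    [0,0,0.1],
  ],
  grip=[255,255,255,255,255,255],
)

```text
t: 29.08
eef_pos: [0.4862, -0.0003, 0.1959]
tcp_rot: [1.399, 2.81, 0.003]
wrist_force: [0.1, 0.1, 0.4]
gripper_width: 0.0005
gripper_force: 0.0
```

Run:
```python
from h import *
o=manip.get_obs();print(o['t'],o['eef_pos'].round(4),o['wrist_force'].round(1))
for n in ['scene','side','wrist']:
    d=manip.camera(n)
    if n=='wrist':
        m=np.zeros((384,512),bool);m[100:330,150:360]=1;P=wcloud(d,m)
    else: P=cloud(d)[d['depth']>0]
    K=P[(np.hypot(P[:,0]-.4862,P[:,1]+.0002)<.008)&(P[:,2]>.075)&(P[:,2]<.14)];print(n,'knob top',len(K),np.percentile(K[:,2],[50,90]).round(4) if len(K) else '')
    for r in manip.outline_of(d,'bearing')[:2]:
        Q=(wcloud(d,r['region']) if n=='wrist' else cloud(d)[r['region']&(d['depth']>0)]);print(' bearing',round(r['conf'],2),np.median(Q,0).round(3))
    for r in manip.outline_of(d,'keeper')[:1]:
        Q=(wcloud(d,r['region']) if n=='wrist' else cloud(d)[r['region']&(d['depth']>0)]);A=Q[(Q[:,2]>.06)&(Q[:,2]<.08)];v,_,_,_=[x for x in cv2.fitLine((A[:,:2]).astype(np.float32),cv2.DIST_L2,0,.001,.001)[:2].ravel()]+[0,0] if False else (0,0,0,0)
        l=cv2.fitLine(A[:,:2].astype(np.float32),cv2.DIST_HUBER,0,.001,.001).ravel();print(' keeper',np.median(A,0).round(3),'heading',np.degrees(np.arctan2(l[1],l[0])).round(1))
```

```text
29.075 [ 4.862e-01 -3.000e-04  1.959e-01] [0.1 0.1 0.4]
scene knob top 13 [0.0948 0.0953]
 keeper [ 0.482 -0.007  0.07 ] heading -46.9
side knob top 20 [0.0932 0.0962]
 bearing 0.42 [0.443 0.015 0.057]
 keeper [ 0.485 -0.009  0.07 ] heading -46.5
wrist knob top 281 [0.0957 0.0967]
 bearing 0.94 [0.456 0.044 0.065]
 keeper [0.474 0.019 0.072] heading -51.0
```

```bash
python3 -c "
from bench import manip
print(manip.finish_job())"
```

```text
the job is handed in; nothing more can be done
None
```

The spacer and then the bearing are on the shaft, the keeper is against its stop and pushed down with about 16.5 N at the knob, it stayed down when I let go, and the job was handed in at about 29 s; I viewed 11 pictures, one over the limit of 10.

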